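# Trip test of the right-handed breaker

## Task

Do the monthly trip test on the right-handed one of the two grey breaker units, the one whose lever is to the right of its white button when you face the side the lever drops out of; its mirror image feeds the printer and must not trip. First move the thread spool that stands where that lever will fall out of the way, left standing upright on the desk; then press the unit's button so that the lever drops all the way, let the button go and lift the lever back up until it stays fully up. Do not shift anything else on the desk.

Things in the scene. Friction and masses are not known exactly. Their poses are not given: they have to be found in the camera images.
- breaker_r: Right-handed trip unit: grey box 100 deep x 100 wide x 45 mm high on a dark foot plate, bolted down. Origin: centre of its underside; x axis points from its front to its back, y to the left as seen from the front, z up. The front is the face with the open slot, out of which the lever drops. Lever at y = -24 mm, white button at y = 26 mm, so seen from the front the lever is on the right of the button.
- breaker_l: Left-handed (the mirror image) trip unit: grey box 100 deep x 100 wide x 45 mm high on a dark foot plate, bolted down. Origin: centre of its underside; x axis points from its front to its back, y to the left as seen from the front, z up. The front is the face with the open slot, out of which the lever drops. Lever at y = 24 mm, white button at y = -26 mm, so seen from the front the lever is on the left of the button.
- r_button_top (a point): Centre of the top of the white round push button (26 mm across) of the right-handed unit, 55 mm above the desk, 22 mm in front of the unit's centre. It is pressed straight down 6 mm against a spring (about 3.5 N on the way down, then a hard stop) and springs back when let go.
- r_button (a joint): Travel of the right-handed unit's button, m: 0 out, 0.006 fully pressed. On its way, at 0.003 to 0.004, a plunger inside kicks the lever past upright and the lever then falls forward by its own weight. While the button is held down the lever cannot be set fully up.
- r_lever_bar (a point): Centre of the black cross-bar (40 mm long across the unit, 12 mm thick) at the end of the right-handed unit's steel lever; it moves with the lever on a circle of 68 mm about the pivot. Lever up: about 96 mm above the desk; dropped: about 49 mm, with free space under it.
- r_lever (a joint): Lever of the right-handed unit, rad: 0 fully up (leaning 0.35 rad back past upright, where its weight keeps it), 0.35 upright, 1.67 fully dropped (sticking out of the front, 0.25 rad above level). Weighs 60 g, nearly no friction: lifted past upright it falls back to 0, short of it it drops again.
- r_pivot (a point): Hinge axis of the right-handed unit's lever (runs across the unit, along its y), in the slot, 32 mm above the desk and 30 mm in front of the unit's centre; fixed.
- l_button_top (a point): Centre of the top of the white round push button (26 mm across) of the left-handed unit, 55 mm above the desk, 22 mm in front of the unit's centre. It is pressed straight down 6 mm against a spring (about 3.5 N on the way down, then a hard stop) and springs back when let go.
- l_button (a joint): Travel of the left-handed unit's button, m: 0 out, 0.006 fully pressed. On its way, at 0.003 to 0.004, a plunger inside kicks the lever past upright and the lever then falls forward by its own weight. While the button is held down the lever cannot be set fully up.
- l_lever_bar (a point): Centre of the black cross-bar (40 mm long across the unit, 12 mm thick) at the end of the left-handed unit's steel lever; it moves with the lever on a circle of 68 mm about the pivot. Lever up: about 96 mm above the desk; dropped: about 49 mm, with free space under it.
- l_lever (a joint): Lever of the left-handed unit, rad: 0 fully up (leaning 0.35 rad back past upright, where its weight keeps it), 0.35 upright, 1.67 fully dropped (sticking out of the front, 0.25 rad above level). Weighs 60 g, nearly no friction: lifted past upright it falls back to 0, short of it it drops again.
- l_pivot (a point): Hinge axis of the left-handed unit's lever (runs across the unit, along its y), in the slot, 32 mm above the desk and 30 mm in front of the unit's centre; fixed.
- r_drop (a point): Point on the desk in front of the right-handed unit, under where its lever drops (88 mm in front of the unit's centre).
- spool_a_mid (a point): Centre (26 mm above the underside) of the upright thread spool that stands under the right-handed unit's lever: flanges 44 mm across at both ends, barrel 38 mm, 52 mm high, about 60 g; a short thread end drawn on the desk beside it does not count.
- spool_b_mid (a point): Centre of a like upright thread spool (44 mm across, 52 mm high) in front of the left-handed unit; a bystander.
- sanding_block_mid (a point): Centre of the brown sanding block, 41 x 76 x 25 mm high (long side along its y), lying on the desk; a bystander.
- wax_block_mid (a point): Centre of the yellow-brown wax block, 35 x 55 x 18 mm high (long side along its y); a bystander.
- glue_bottle_mid (a point): Centre of the upright glue bottle, 48 mm across, 141 mm high; a bystander.
- wax_tin_mid (a point): Centre of the round tin, 70 mm across, 36 mm high; a bystander.
- glue_jar_mid (a point): Centre of the glass jar with lid, 74 mm across, 68 mm high; a bystander.
- eyelet_press: Green lever press bolted to the desk at the right, a fixed bystander about 0.2 m across; its long lever stands out and up beside it to about 0.44 m above the desk. Origin: centre of its underside.
- spool_a: The same spool as spool_a_mid; the origin of this body lies at its underside, 4 mm and 17 mm off the spool's centre line, so use spool_a_mid.
Not all that is in view belongs to the job. Leave any blue look-alike of the spool_a alone. Leave any pink look-alike of the breaker_l alone.

How it is judged:
By the outcome, as a careful person would: the job done as asked, in the order asked, and still so for the second after the job is handed in, with the robot touching nothing.
It also fails if it takes over 69 s, if anything falls off the work surface, if the arm or the gripper's body presses on something with over 40 N, if the wrist force passes 120 N, or if a joint passes its speed limit or range.

## Robot

A 7-joint arm with a two-finger parallel gripper is mounted at the origin on the work surface; the furniture and walls round the work are solid. World frame = base frame: x ahead of the robot, y to its left, z up, the work surface at z = 0. Lengths are in m, angles in degrees, forces in N, time in s.
With the tool pointing down it reaches from about 0.35 to 0.9 m from the base axis. Payload 19.9 kg.
Tool frame: the origin (TCP) lies at the very end of the fingers, on their centre line; the grasp point (between the pads) lies 19 mm behind it; z points along the fingers, y is the line along which they close (so a half turn about z gives the same grasp; the last joint's range is limited). The gripper opens to 94 mm and grips with 3 to 60 N. Pads are 16 mm wide; open, the fingers measure 119 mm over their backs; the gripper's body (75 mm by 177 mm) begins 78 mm behind the grasp point.
Start: joints at [-69.127, 23.915, -0.59, 92.452, 0.269, 63.638, -3.037], TCP at [0.247, 0.574, 0.168] pointing down, gripper open.
Joint ranges: [-161.28, 161.28], [-22.2, 115.67], [-73.04, 71.86], [3.21, 147.25], [-68.34, 248.33], [10.77, 114.83], [-161.83, 161.83]. Speed limits (degrees/s): [108.29, 108.29, 136.94, 136.94, 172.46, 172.46, 172.46].

## Interface

Orientations are given as [roll, pitch, yaw] about the fixed x, y, z axes, in that order (R = Rz(yaw) Ry(pitch) Rx(roll)).
In Python, from station import * gives the robot as it stands.
- The arm moves only by the tool move_arm, never from a script. Its argument "series" is text: rows parted by semicolons, each of 7 numbers parted by spaces: the closure, from 0 (fully open) to 1 (shut), then the shift along the tool's x, y, z in m, then the turn, a rotation vector about the tool's x, y, z in degrees. A call has 1 to 8 rows; each row shifts and turns the commanded pose from where the row before left it, along the tool's axes as they then stand; what a row does not reach is not made up. A row lasts 1/8 s, in which the tool goes at most 62.5 mm and 10.7 degrees, less where a joint would pass 70% of its speed; a pose out of reach is approached as far as the arm can. A call is refused whole if a number of a shift passes 0.0625 or a number of a turn 10.7, either way. A call with a gripper value outside its range is refused whole. The fingers move at their own pace and stop on an object; "newtons" is the grip in N (left out, the last holds). Time passes only in rows, so rows that do not move let the fingers close. It gives the time, the measured TCP pose, the force, the opening and the grip force at its end, in the units of the state.
- sense(): the state, without advancing time (a new reading comes with each control period).
- snapshot(name): name is "scene" or "side" or "wrist"; returns (picture, depth): 384x512x3 uint8, red, green, blue; 384x512 float32, m along the optical axis (not along the pixel's ray), 0 where there is no reading.
- calibration(name): a dict with "vertical_fov" (degrees; the focal length in pixels is half the picture's height over the tangent of half this angle, whatever the lens; pixels are square), "cx", "cy" (the principal point, pixels), "R" (3x3) and "t" (3): a world point X has camera coordinates R X + t. Camera axes: x right, y down, z forward; pixel columns grow to the right and rows downward; lengths in m; the calibration is good to about 2 mm. A picture is of the moment at which its call begins: read the wrist's pose just before it. calibration takes no time and is no camera call; for the wrist camera it gives the pose at the moment of the call.
- hand_in(): hands the job in; it is judged then, once.
The state is a dict: "clock": time; "qpos": joint angles; "joint_velocities": joint speeds; "tau": joint torques, N m; "ee_pos": TCP position; "tcp_rot": TCP orientation; "force": force on the tool from outside, world axes, zero at the start; "ft_torque": the same for the moment, N m; "finger_gap": finger opening in m; "grasp_force": force on a finger pad.
Only numpy, scipy, OpenCV 4.12 (cv2) and the standard library are available. Lean on these libraries where they do the work, as an engineer would, in place of code of your own. Each camera call takes 0.05 s, during which the arm holds its last target. There are 200 camera calls.

## Working session

There is one attempt and no reset: what is moved stays moved. The work goes in short steps, Python scripts to look and compute and a tool call to move; the robot and the scene stay as the last step left them, time stands still between calls to the robot, and variables do not carry over. Pictures are saved under pics/ and viewed, at most 10 in all, crops included, and the job is handed in when it is done.

Besides the shell and the picture viewer there is one more tool, called after "Call:" by a JSON object that holds its "name" and its "arguments", one argument or row to a line. move_arm: Moves the arm, as the interface text tells. Its arguments: {"type":"object","properties":{"series":{"type":"string"},"newtons":{"type":"number"}},"required":["series"]}

```bash
mkdir -p pics; cat > h.py <<'E'
from station import *
import numpy as np, cv2
def K(c,shape=(384,512)):
    f=shape[0]/2/np.tan(np.radians(c["vertical_fov"])/2); return f
def cloud(d,c):
    f=K(c); v,u=np.mgrid[:384,:512]
    P=np.stack([(u-c["cx"])/f*d,(v-c["cy"])/f*d,d],-1)
    return (P-np.array(c["t"]))@np.array(c["R"])
def grab(n):
    c=calibration(n); p,d=snapshot(n); return p,d,c
def proj(X,c):
    f=K(c); p=np.array(c["R"])@np.array(X)+np.array(c["t"]); return f*p[0]/p[2]+c["cx"],f*p[1]/p[2]+c["cy"]
E
python3 - <<'E'
from h import *
for n in("scene","side"):
    p,d,c=grab(n); np.savez(f"{n}0.npz",p=p,d=d,**{k:np.array(v) for k,v in c.items()})
    cv2.imwrite(f"pics/{n}0.png",cv2.resize(p[:,:,::-1],(800,600),interpolation=cv2.INTER_CUBIC))
    print(n,{k:np.round(v,3).tolist() for k,v in c.items() if k in("vertical_fov","cx","cy","R","t")}, [k for k in c])
print(sense())
E
```

```text
scene {'vertical_fov': 53.435, 'cx': 256.712, 'cy': 190.358, 'R': [[0.763, -0.646, 0.023], [-0.361, -0.456, -0.814], [0.536, 0.612, -0.581]], 't': [-0.437, 0.242, 1.101]} ['vertical_fov', 'cx', 'cy', 'R', 't']
side {'vertical_fov': 42.891, 'cx': 253.331, 'cy': 188.231, 'R': [[-1.0, -0.015, -0.021], [0.01, 0.524, -0.852], [0.024, -0.852, -0.524]], 't': [0.531, 0.096, 1.879]} ['vertical_fov', 'cx', 'cy', 'R', 't']
{'clock': 0.1, 'qpos': array([-69.12888835,  23.94240546,  -0.59005846,  92.48102891,
         0.2677436 ,  63.63867441,  -3.03621222]), 'joint_velocities': array([ 0.02538837, -0.09048229, -0.03669854, -0.06641512, -0.02121218,
       -0.05042239,  0.09809486]), 'tau': array([ 2.10480088e-03, -8.52569890e+01,  6.40944913e-01, -4.26687992e+01,
       -4.87985811e-02,  1.63569977e-02,  3.50172934e-05]), 'ee_pos': array([0.24656391, 0.57390377, 0.16721967]), 'tcp_rot': array([-1.79939369e+02,  3.53859019e-03,  1.56751108e+02]), 'force': array([-0.21965992, -0.45283272, -0.3141819 ]), 'ft_torque': array([-0.01983635,  0.01837293, -0.00341951]), 'grasp_force': 0.0, 'finger_gap': 0.09373840615819813}
```

View pics/scene0.png

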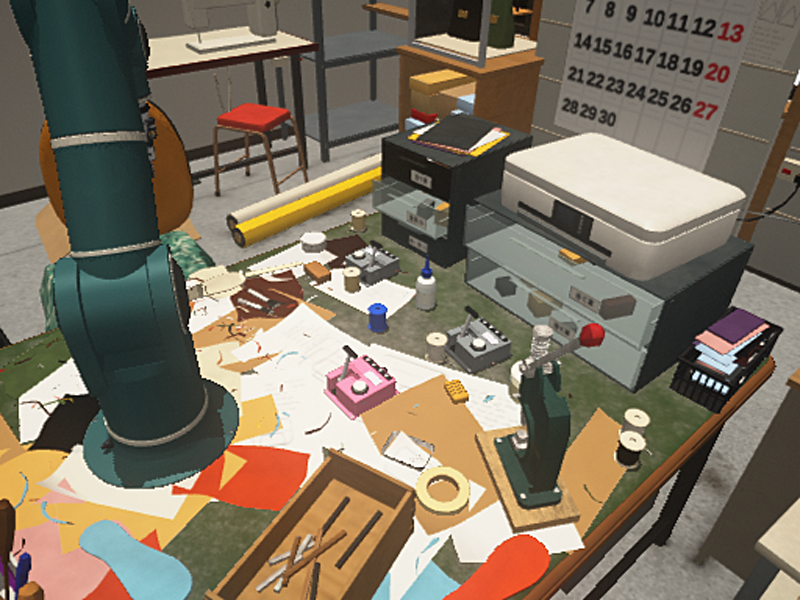

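View pics/side0.png

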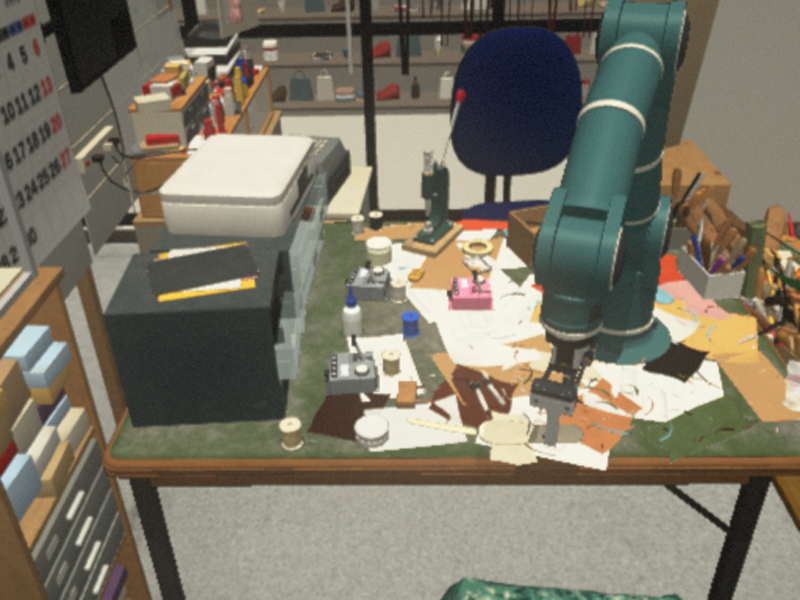

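```bash
python3 - <<'E'
from h import *
a=np.load("scene0.npz");b=np.load("side0.npz")
s=a["p"];t=b["p"]
f=lambda im,x,y,w,h,W,H:cv2.resize(im[y:y+h,x:x+w,::-1],(W,H),interpolation=cv2.INTER_CUBIC)
# crops 80x60 -> 400x300
o=np.vstack([np.hstack([f(s,200,140,80,60,400,300),f(s,262,185,80,60,400,300)]),
             np.hstack([f(t,195,205,80,60,400,300),f(t,205,150,80,60,400,300)])])
cv2.imwrite("pics/crop.png",o)
for n,z in(("scene",a),("side",b)):
    P=cloud(z["d"],z)
    pts={"scene":[(238,175),(306,222),(225,180),(279,222),(272,188)],"side":[(225,240),(236,182),(250,232),(255,187),(225,205)]}[n]
    for u,v in pts: print(n,u,v,P[v,u].round(3),z["p"][v,u])
E
```

```text
scene 238 175 [0.586 0.127 0.039] [80 77 72]
scene 306 222 [ 0.579 -0.239  0.048] [111 103  91]
scene 225 180 [0.529 0.135 0.036] [126 108  76]
scene 279 222 [ 0.517 -0.178  0.041] [129 119 106]
scene 272 188 [ 0.62  -0.029  0.049] [134 130 117]
side 225 240 [0.624 0.221 0.046] [170 172 164]
side 236 182 [ 0.604 -0.165  0.048] [165 166 156]
side 250 232 [0.539 0.165 0.039] [137 123  88]
side 255 187 [ 0.526 -0.15   0.032] [145 137 120]
side 225 205 [0.638 0.007 0.05 ] [181 180 165]
```

View pics/crop.png

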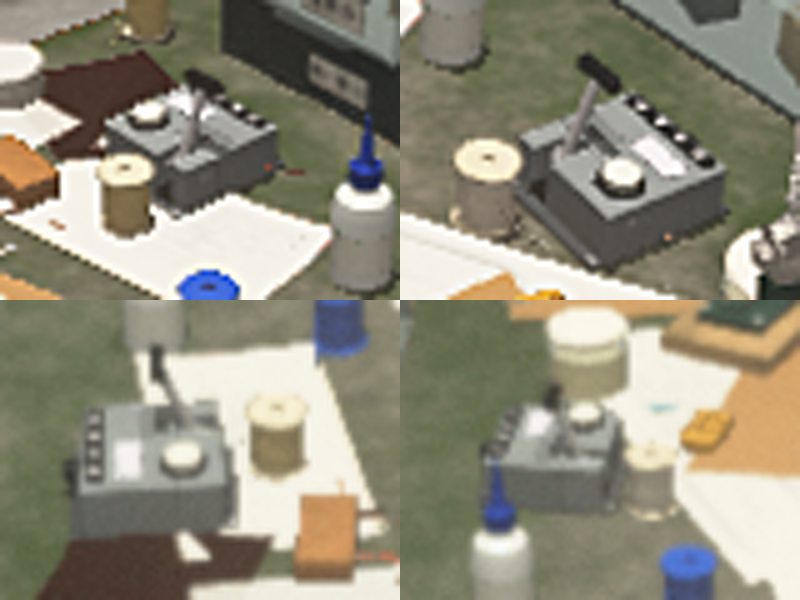

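```bash
python3 - <<'E'
from h import *
for n in("scene","side"):
    z=np.load(n+"0.npz"); P=cloud(z["d"],z); X,Y,Z=P[...,0],P[...,1],P[...,2]
    hsv=cv2.cvtColor(z["p"],cv2.COLOR_RGB2HSV)
    reg=(abs(X-.6)<.13)&(abs(Y-.18)<.12)&(z["d"]>0)
    top=reg&(abs(Z-.045)<.006)&(hsv[...,1]<45)&(X>.53)
    print(n,"top",top.sum(), cv2.minAreaRect(np.float32(P[top][:,:2]*1000)))
    bt=reg&(Z>.051)&(Z<.062)&(hsv[...,2]>150)&(hsv[...,1]<70); bt&=X>.565
    print(" button",bt.sum(),P[bt].mean(0).round(4),np.ptp(P[bt],axis=0).round(3))
    br=reg&(Z>.075)&(hsv[...,2]<70); print(" bar",br.sum(),P[br].mean(0).round(4),np.ptp(P[br],axis=0).round(3))
    sp=reg&(Z>.044)&(Z<.06)&(X<.565)
    (c,r)=cv2.minEnclosingCircle(np.float32(P[sp][:,:2]*1000)) ; print(" spool",sp.sum(),P[sp].mean(0).round(4),c,r)
    # everything tall in neighbourhood (coarse top map)
    if n=="side":
        for y in np.arange(.34,.0,-.02):
            print("%.2f"%y,' '.join('%3d'%(1000*Z[m].max()) if (m:=(abs(X-x)<.01)&(abs(Y-y)<.01)&(z["d"]>0)).any() else '  .' for x in np.arange(.36,.76,.02)))
E
```

```text
scene top 295 ((602.4434814453125, 182.5872802734375), (146.2391357421875, 104.35966491699219), 3.7076046466827393)
 button 19 [0.6011 0.1999 0.0551] [0.023 0.063 0.009]
 bar 24 [0.6187 0.1542 0.0985] [0.015 0.033 0.01 ]
 spool 69 [0.5373 0.1497 0.051 ] (538.0203857421875, 150.32406616210938) 21.854013442993164
side top 479 ((605.148193359375, 182.94517517089844), (146.88560485839844, 109.69229125976562), 1.1440562009811401)
 button 30 [0.6037 0.204  0.0548] [0.021 0.062 0.009]
 bar 2 [0.6213 0.1638 0.1031] [0.001 0.022 0.002]
 spool 80 [0.5401 0.1536 0.0509] (540.24609375, 152.27207946777344) 24.14177894592285
0.34   7   6  13  13  11  11  14  11   8   7  36  38  35   7   8  10   8   8   5   .
0.32   7  10  10   9  14   7   9  10   9   7  11   .   6   7   7   9   8   7 158 152
0.30  11   9  11  10  12  17  24  23  19   9   7   9   6   5   8   7   8   6 189 187
0.28   6   8  25  19  13  13  28  32  30   7   9   6   9   6   6   9   8   8 188 187
0.26   9   9  24  19  12   8  25  28  31  14  13   7   5   9   9   6   8   7 181 189
0.24   8   7   8   8   8   6  25  29  28  14  11  44  46
[... 272 characters left out ...]
   5 175 187
0.16   8   7  10  10   6   4   3   7  55  55  56  44  69 104  48  48  47   3 176 189
0.14  15  19  22   9   8   9   8   7  54  53  52  47  47 101  47  47  49   6 173 187
0.12  12  15  18   9  11   6   9   6   5 -701   5  42  43  39 -701  39   4   7   3 189
0.10   8   8  13   6   8   8   6   9   7 -696   3   5 -700 -702 -704 -703   3   4   6 186
0.08  10   7  10   6   4   6   7   7   5 -706   8   7   3   9   7   6   8   4   7 183
0.06   9   8   8   6   7   5   6   7   8   8   6   5   8   8  14   7   6   6   8   6
0.04   7   7   8  10   4   6   6   7  11   7   8   7   7  10  14   3   6   6   6   6
0.02   6   5   5   9   3   5  50  53  21   5   8   7   8  69  74  44   5   8   5   5
```

The two grey candidates in the scene picture (800 px) are A at (372,263) and B at (478,338). The pink unit at (360,385) is excluded. In the crop, A's slot faces the tan spool, and from there the lever is to the right of the white button, so A is breaker_r. B has its lever to the left of its button, so it is breaker_l. The target spool is the tan one at (352,278) in front of A.

I'll move above it now for a wrist view.

Call:
{"name": "move_arm", "arguments": {
  "series": "0 0 0 -0.035 0 0 -7.75;0 0 0 -0.035 0 0 -7.75;0 0 0 -0.035 0 0 -7.75;0 -0.033 -0.046 0 0 0 0;0 -0.033 -0.046 0 0 0 0;0 -0.033 -0.046 0 0 0 0;0 -0.033 -0.046 0 0 0 0;0 -0.033 -0.046 0 0 0 0"
}}

```text
clock: 1.1
ee_pos: [0.4124, 0.3425, 0.2726]
tcp_rot: [-180.0, -0.0, 180.0]
force: [0.7, 1.8, -0.8]
finger_gap: 0.094
grasp_force: 0.0
```

Call:
{"name": "move_arm", "arguments": {
  "series": "0 -0.033 -0.046 0 0 0 0;0 -0.033 -0.046 0 0 0 0;0 -0.033 -0.046 0 0 0 0;0 -0.033 -0.046 0 0 0 0;0 0 0 0 0 0 0;0 0 0 0 0 0 0"
}}

```text
clock: 1.85
ee_pos: [0.5434, 0.1606, 0.2724]
tcp_rot: [-180.0, -0.0, -180.0]
force: [-0.1, 0.6, 0.1]
finger_gap: 0.0937
grasp_force: 0.0
```

```bash
python3 - <<'E'
from h import *
s=sense(); print(s["clock"],s["ee_pos"].round(4),s["tcp_rot"].round(2),s["qpos"].round(1))
p,d,c=grab("wrist"); np.savez("w1.npz",p=p,d=d,**{k:np.array(v) for k,v in c.items()})
R=np.array(c["R"]);print("cam",(-R.T@np.array(c["t"])).round(3),R.round(2).tolist(),c["vertical_fov"])
cv2.imwrite("pics/w1.png",cv2.resize(p[:,:,::-1],(800,600),interpolation=cv2.INTER_CUBIC))
E
```

```text
1.85 [0.5434 0.1606 0.2724] [-1.8e+02 -4.0e-02 -1.8e+02] [-30.1  13.4  12.8  93.6  -3.1  73.4  73.2]
cam [0.468 0.161 0.489] [[-0.0, 1.0, -0.0], [0.97, 0.0, 0.26], [0.26, -0.0, -0.97]] 63.23468764430417
```

View pics/w1.png

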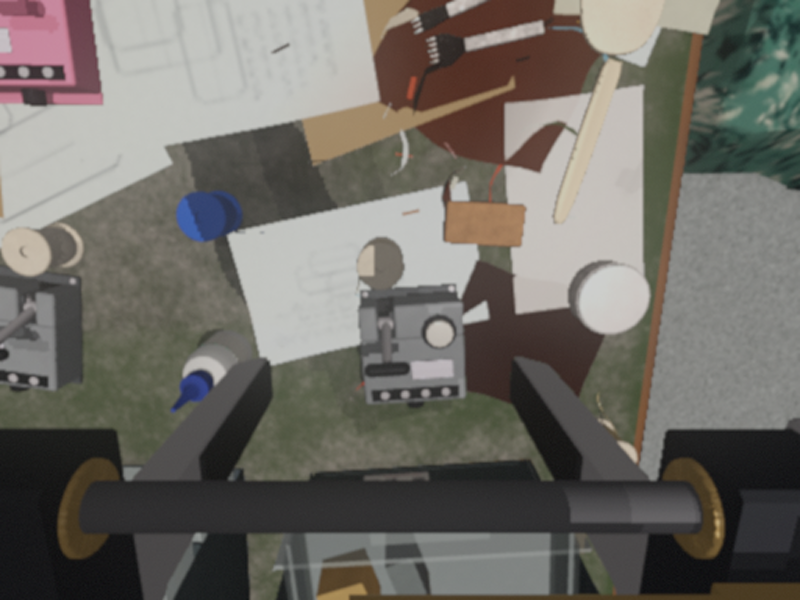

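The wrist view (800 px) shows the right-handed unit at (413,345), its button at (440,332), the bar at (387,370), and the spool at (380,262). The sanding block is at (485,223). Measuring these now.

```bash
python3 - <<'E'
from h import *
z=np.load("w1.npz"); P=cloud(z["d"],z); X,Y,Z=P[...,0],P[...,1],P[...,2]
def ray(u,v,h):
    R=z["R"];o=-R.T@z["t"];f=K(z);w=R.T@np.array([(u-z["cx"])/f,(v-z["cy"])/f,1]);return (o+w*(h-o[2])/w[2])[:2].round(4)
hsv=cv2.cvtColor(z["p"],cv2.COLOR_RGB2HSV); v,u=np.mgrid[:384,:512]
def comp(m,seed):
    n,l,st,ce=cv2.connectedComponentsWithStats(m.astype(np.uint8)); k=l[seed[1],seed[0]]; return l==k,st[k],ce[k]
b,st,ce=comp((hsv[...,2]>150)&(abs(u-281)<14)&(abs(v-212)<14),(281,212)); print("button",st,ray(*(ce+0),.055))
bar=(Z>.085)&(Z<.12)&(abs(u-247)<25)&(abs(v-236)<12); print("bar",bar.sum(),P[bar].mean(0).round(4),np.ptp(P[bar],axis=0).round(3),
  cv2.minAreaRect(np.argwhere(bar)[:,::-1].astype(np.float32)))
top=(abs(Z-.045)<.004)&(X>.56)&(X<.70)&(abs(Y-.18)<.07); print("top",top.sum(),cv2.minAreaRect(np.float32(P[top][:,:2]*1000)))
sp=(Z>.044)&(Z<.062)&(abs(u-243)<20)&(v<183)&(v>148); r=cv2.minEnclosingCircle(np.argwhere(sp)[:,::-1].astype(np.float32)); print("spool",sp.sum(),P[sp].mean(0).round(4),r,ray(*r[0],.052))
sb=(Z>.015)&(Z<.035)&(abs(u-310)<35)&(abs(v-143)<25); print("sand",P[sb].min(0).round(3),P[sb].max(0).round(3))
# drop zone flatness for spool at (0.43,0.16)
m=(abs(X-.43)<.05)&(abs(Y-.15)<.05)&(z["d"]>0); print("dest",Z[m].min().round(3),Z[m].max().round(3),np.median(Z[m]).round(3))
cv2.imwrite("pics/w1c.png",cv2.resize(z["p"][145:265,215:315,::-1],(500,600),interpolation=cv2.INTER_CUBIC))
E
```

```text
button [273 206  17  16 213] [0.6032 0.2065]
bar 270 [0.6202 0.1575 0.0984] [0.014 0.038 0.018] ((247.0, 233.5), (13.0, 28.0), 90.0)
top 3292 ((626.7565307617188, 181.83587646484375), (99.9143295288086, 99.88874053955078), 4.098870754241943)
spool 719 [0.5388 0.151  0.051 ] ((242.82437133789062, 169.34645080566406), 15.470996856689453) [0.5393 0.1512]
sand [0.483 0.211 0.016] [0.526 0.288 0.028]
dest -0.001 0.024 0.002
```

View pics/w1c.png

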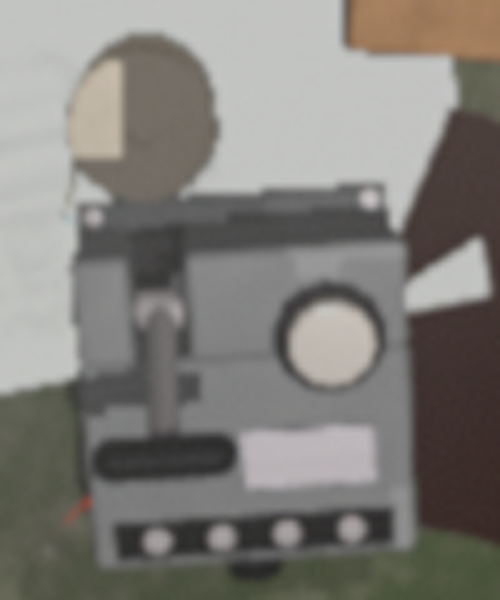

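Call:
{"name": "move_arm", "arguments": {
  "series": "0.3 0 0 0.04 0 0 -4.1;0.3 0.0048 -0.0091 0.05 0 0 0;0.3 0 0 0.05 0 0 0;0.3 0 0 0.05 0 0 0;0.3 0 0 0.04 0 0 0;0.3 0 0 0.02 0 0 0;0.3 0 0 0 0 0 0",
  "newtons": 12
}}

```text
clock: 2.78
ee_pos: [0.5382, 0.1517, 0.0217]
tcp_rot: [-180.0, -0.1, -175.8]
force: [-0.6, 0.6, 0.6]
finger_gap: 0.066
grasp_force: 0.0
```

Call:
{"name": "move_arm", "arguments": {
  "series": "0.3 -0.001 0 0.0135 0 0 0;0.3 0 0 0 0 0 0;0.7 0 0 0 0 0 0;0.7 0 0 0 0 0 0;0.7 0 0 0 0 0 0;0.7 0 0 0 0 0 0;0.7 0 0 0 0 0 0",
  "newtons": 12
}}

```text
clock: 3.65
ee_pos: [0.5408, 0.151, 0.0095]
tcp_rot: [180.0, 0.0, -175.9]
force: [-0.4, 1.0, 5.6]
finger_gap: 0.0432
grasp_force: 12.0
```

Call:
{"name": "move_arm", "arguments": {
  "series": "0.7 0 0 -0.015 0 0 0;0.7 0 0 -0.02 0 0 0;0.7 0.03 0.004 0 0 0 0;0.7 0.04 0.004 0 0 0 0;0.7 0.04 0.004 0 0 0 0;0.7 0 0 0 0 0 0;0.7 0 0 0 0 0 0"
}}

```text
clock: 4.53
ee_pos: [0.4308, 0.1552, 0.045]
tcp_rot: [180.0, 0.1, -175.9]
force: [-0.2, -0.9, -0.1]
finger_gap: 0.0432
grasp_force: 12.0
```

```bash
python3 - <<'E'
from h import *
s=sense(); print(s["ee_pos"].round(4),s["finger_gap"],s["grasp_force"])
p,d,c=grab("wrist"); np.savez("w2.npz",p=p,d=d,**{k:np.array(v) for k,v in c.items()})
q,d2,c2=grab("side")
cv2.imwrite("pics/w2.png",np.hstack([cv2.resize(p[60:260,150:350,::-1],(400,400)),cv2.resize(q[200:280,180:280,::-1],(400,400))]))
E
```

```text
[0.4308 0.1552 0.045 ] 0.04316772209972275 11.999900043010712
```

View pics/w2.png

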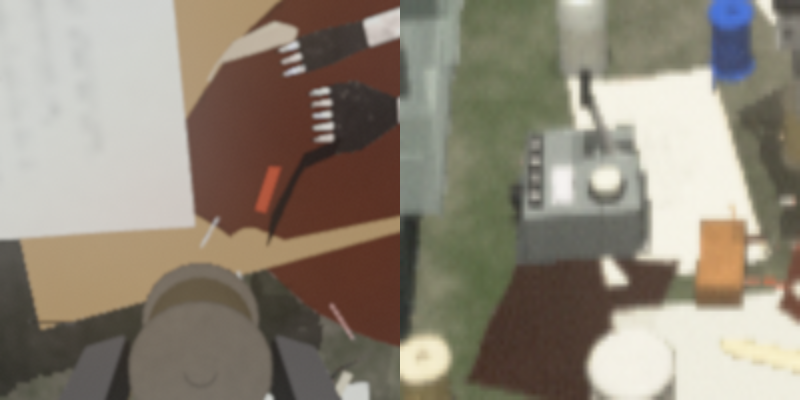

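The spool is held upright and clear of the unit. Before setting it down I'll check the landing spot in the earlier depth picture.

```bash
python3 - <<'E'
from h import *
z=np.load("w1.npz"); P=cloud(z["d"],z); X,Y,Z=P[...,0],P[...,1],P[...,2]
print("px",proj([.431,.155,0],z))
for y in np.arange(.22,.08,-.01):
    print("%.2f"%y,' '.join('%3d'%(1000*Z[m].max()) if (m:=(abs(X-x)<.005)&(abs(Y-y)<.005)&(z["d"]>0)).any() else '  .' for x in np.arange(.38,.52,.01)))
E
```

```text
px (np.float64(245.858511090592), np.float64(91.33920041364739))
0.22   5   4   5   4   5   5   4   4   8   7  24  26  26 432 434
0.21   5   5   4   5   4   5   4   2   6   7  24  26  24 432 434
0.20   5   4   5   5   5   6   3   2   3   3   4   3   4 425 434
0.19  10   9   5   5   4   4   2   2   2   3   4   4   3 424 434
0.18   5   8   7   5   5   6   8   3   3   2   3   4   5 425 434
0.17   6   6   5   5   6   6   7   8   7   2   3   3   4 424 435
0.16   5   5   6   4   5   4   3   3   4   2   4   4   4 425 434
0.15  19  24  23   5   4   4   2   2   2   3   3   3   3 424 426
0.14  18  21  21   5   5   4   2   2   2   4   3   4   4 425 426
0.13  15  18  19   4   5   4   5   2   3   3   2   3   4 425 426
0.12  14  15  17   5   4   5   5   2   2   3   3   4   4 425 426
0.11  11  12  14   5   4   5   5   3   2   3   3   3   4 432 432
0.10   9  10  12  10   4   4   4   4   4   3   3   3   4 426 430
0.09   7   8  10  10   6   4   4   4   3   2   3   2   3 413   4
0.08   6   8   8   8   3   4   2   3   3   3   3   2   3   4   4
```

Call:
{"name": "move_arm", "arguments": {
  "series": "0.7 -0.0126 -0.034 0 0 0 0;0.7 0 0 0 0 0 0;0.7 0 0 0.015 0 0 0;0.7 0 0 0.012 0 0 0;0.7 0 0 0.007 0 0 0;0.7 0 0 0 0 0 0;0.7 0 0 0 0 0 0"
}}

```text
clock: 5.5
ee_pos: [0.445, 0.122, 0.0103]
tcp_rot: [-180.0, -0.0, -175.9]
force: [-0.4, 0.3, -0.8]
finger_gap: 0.0432
grasp_force: 12.0
```

Call:
{"name": "move_arm", "arguments": {
  "series": "0.7 0 0 0.001 0 0 0;0.7 0 0 0 0 0 0;0.7 0 0 0 0 0 0"
}}

```text
clock: 5.88
ee_pos: [0.445, 0.122, 0.0094]
tcp_rot: [-180.0, 0.0, -175.9]
force: [0.8, 0.6, -1.4]
finger_gap: 0.0433
grasp_force: 12.0
```

Call:
{"name": "move_arm", "arguments": {
  "series": "0.7 0 0 0.0007 0 0 0;0.7 0 0 0 0 0 0;0.7 0 0 0 0 0 0"
}}

```text
clock: 6.25
ee_pos: [0.445, 0.122, 0.0086]
tcp_rot: [-180.0, 0.0, -175.9]
force: [0.6, 0.1, 0.3]
finger_gap: 0.0429
grasp_force: 12.0
```

Less than 1 mm off the desk or touching it; release and rise.

Call:
{"name": "move_arm", "arguments": {
  "series": "0.4 0 0 0.0003 0 0 0;0.4 0 0 0 0 0 0;0.4 0 0 0 0 0 0;0.4 0 0 -0.02 0 0 0;0.4 0 0 -0.06 0 0 0;0.4 0 0 -0.06 0 0 0;0.4 0 0 0 0 0 0"
}}

```text
clock: 7.12
ee_pos: [0.4472, 0.1228, 0.1522]
tcp_rot: [179.9, 0.4, -175.9]
force: [-0.5, 1.3, -0.6]
finger_gap: 0.0562
grasp_force: 0.0
```

Call:
{"name": "move_arm", "arguments": {
  "series": "1 -0.04 0.018 0 0 0 0;1 -0.0404 0.018 0 0 0 0;1 -0.0405 0.018 0 0 0 0;1 -0.0405 0.018 0 0 0 0;1 0 0 0.04 0 0 0;1 0 0 0.038 0 0 0;1 0 0 0 0 0 0;1 0 0 0 0 0 0"
}}

```text
clock: 8.12
ee_pos: [0.6013, 0.2054, 0.0714]
tcp_rot: [180.0, 0.1, -175.9]
force: [1.6, -0.0, 0.5]
finger_gap: 0.0002
grasp_force: 0.0
```

```bash
python3 - <<'E'
from h import *
z=np.load("w1.npz"); w=np.load("side0.npz")
p,d,c=grab("side"); p2,d2,c2=grab("scene")
P=cloud(d,c);X,Y,Z=P[...,0],P[...,1],P[...,2]
m=(abs(X-.445)<.04)&(abs(Y-.122)<.04)&(Z>.044)&(Z<.065); print("spool now",m.sum(),P[m].mean(0).round(4),Z[m].std())
f=lambda im,x,y:cv2.resize(im[y:y+75,x:x+100,::-1],(400,300),interpolation=cv2.INTER_CUBIC)
cv2.imwrite("pics/b.png",np.hstack([f(p2,180,140),f(p,195,195)]))
s=sense();print(s["ee_pos"].round(4),s["finger_gap"],s["force"].round(1))
E
```

```text
spool now 73 [0.4426 0.1236 0.0508] 0.0025971740398650534
[0.6017 0.2056 0.072 ] 0.0004205851473149146 [ 0.2 -0.1  0.5]
```

View pics/b.png

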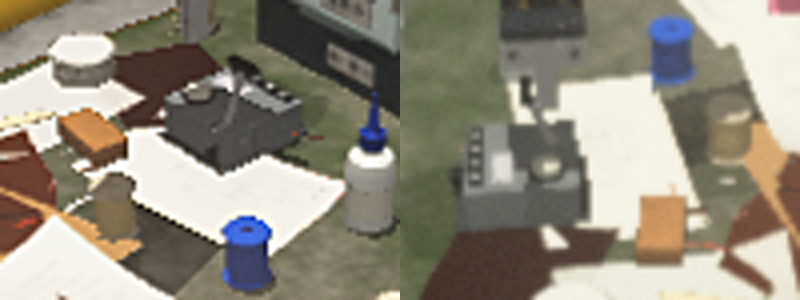

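```bash
python3 - <<'E'
from h import *
for n in("scene","side"):
    p,d,c=grab(n); print(n,[np.round(proj(x,c),1).tolist() for x in([.6017,.2056,.072],[.603,.206,.055],[.6017,.2056,.17])])
    cv2.imwrite(f"pics/full_{n}.png",p[:,:,::-1])
a,b=[cv2.imread(f"pics/full_{n}.png") for n in("scene","side")]
cv2.imwrite("pics/b2.png",np.hstack([cv2.resize(a[60:210,160:310],(400,400)),cv2.resize(b[120:270,150:300],(400,400))]))
print(sense()["ee_pos"])
E
```

```text
scene [[229.0, 158.1], [229.3, 161.6], [228.5, 135.8]]
side [[231.4, 231.4], [231.2, 235.4], [230.1, 207.7]]
[0.60148709 0.20558091 0.07164371]
```

View pics/b2.png

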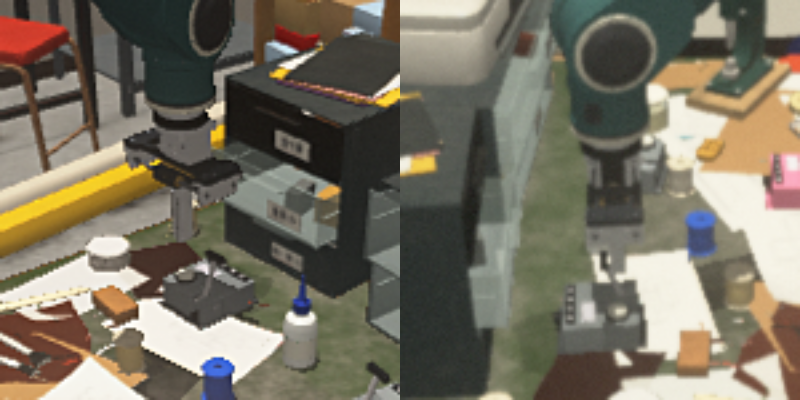

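```bash
python3 - <<'E'
from h import *
for n in("scene","side"):
    p,d,c=grab(n);P=cloud(d,c)
    us=(228,) if n=="scene" else (231,)
    for u in us:
        for v in range(140 if n=="scene" else 208,166 if n=="scene" else 240,2): print(n,u,v,P[v,u].round(3),p[v,u])
E
```

```text
scene 228 140 [0.59  0.194 0.161] [109 106 100]
scene 228 142 [0.59  0.194 0.152] [110 106 101]
scene 228 144 [0.59  0.194 0.144] [108 102  98]
scene 228 146 [0.593 0.198 0.133] [109 103  99]
scene 228 148 [0.59  0.194 0.126] [105  99  95]
scene 228 150 [0.591 0.197 0.116] [102  98  94]
scene 228 152 [0.699 0.345 0.002] [68 46 38]
scene 228 154 [0.689 0.331 0.002] [70 49 41]
scene 228 156 [0.674 0.312 0.006] [68 48 39]
scene 228 158 [0.669 0.304 0.002] [63 45 38]
scene 228 160 [0.655 0.286 0.005] [110  95  82]
scene 228 162 [0.596 0.205 0.056] [107 102  92]
scene 228 164 [0.595 0.204 0.048] [127 119 107]
side 231 208 [0.592 0.28  0.219] [124 122 115]
side 231 210 [0.592 0.286 0.215] [124 122 113]
side 231 212 [0.598 0.217 0.16 ] [124 123 115]
side 231 214 [0.599 0.212 0.149] [122 120 113]
side 231 216 [0.599 0.219 0.145] [126 123 114]
side 231 218 [0.599 0.22  0.138] [125 126 114]
side 231 220 [0.6   0.215 0.126] [124 122 113]
side 231 222 [0.6   0.219 0.121] [182 176 162]
side 231 224 [ 0.614  0.062 -0.   ] [226 223 204]
side 231 226 [0.606 0.159 0.061] [115 114 106]
side 231 228 [0.606 0.167 0.058] [111 111 102]
side 231 230 [0.608 0.146 0.034] [100  99  90]
side 231 232 [0.606 0.168 0.041] [88 90 82]
side 231 234 [0.605 0.194 0.052] [126 124 110]
side 231 236 [0.604 0.205 0.051] [222 218 196]
side 231 238 [0.603 0.218 0.053] [152 149 131]
```

```bash
python3 - <<'E'
from h import *
z=np.load("w1.npz"); P=cloud(z["d"],z)
print("w1 TCP z .2724; expected tip px",[np.round(proj([.5434,.1606+s,.2724],z)).tolist() for s in(-.047,.047)])
for u,v in((165,232),(165,240),(155,245),(340,235),(345,245),(350,255)): print(u,v,P[v,u].round(3))
p,d,c=grab("wrist");P=cloud(d,c);s=sense();print(s["ee_pos"].round(4),proj(s["ee_pos"],c))
m=(abs(P[...,0]-.60)<.04)&(abs(P[...,1]-.2056)<.03)&(P[...,2]>.065)&(P[...,2]<.25)
for a in np.arange(.07,.2,.01):
    k=m&(abs(P[...,2]-a)<.005); print(round(a,2),k.sum(),P[k].min(0).round(3) if k.any() else'',P[k].max(0).round(3) if k.any() else'')
cv2.imwrite("pics/w3.png",cv2.resize(p[:,:,::-1],(640,480)))
E
```

```text
w1 TCP z .2724; expected tip px [[185.0, 224.0], [313.0, 224.0]]
165 232 [0.533 0.112 0.318]
165 240 [0.534 0.114 0.327]
155 245 [0.533 0.111 0.337]
340 235 [0.533 0.213 0.321]
345 245 [0.533 0.211 0.336]
350 255 [0.533 0.21  0.349]
[0.6011 0.2054 0.0709] (np.float64(248.8983953573693), np.float64(223.4313838165874))
0.07 0  
0.08 0  
0.09 2 [0.618 0.177 0.094] [0.619 0.177 0.095]
0.1 37 [0.617 0.176 0.095] [0.625 0.178 0.1  ]
0.11 86 [0.59  0.196 0.108] [0.592 0.214 0.115]
0.12 264 [0.589 0.193 0.115] [0.592 0.217 0.125]
0.13 323 [0.589 0.193 0.125] [0.593 0.217 0.135]
0.14 391 [0.589 0.193 0.135] [0.593 0.218 0.145]
0.15 518 [0.589 0.193 0.145] [0.607 0.218 0.155]
0.16 583 [0.589 0.193 0.155] [0.608 0.218 0.165]
0.17 175 [0.589 0.193 0.165] [0.593 0.217 0.175]
0.18 120 [0.59  0.203 0.175] [0.598 0.207 0.182]
0.19 0
```

View pics/w3.png

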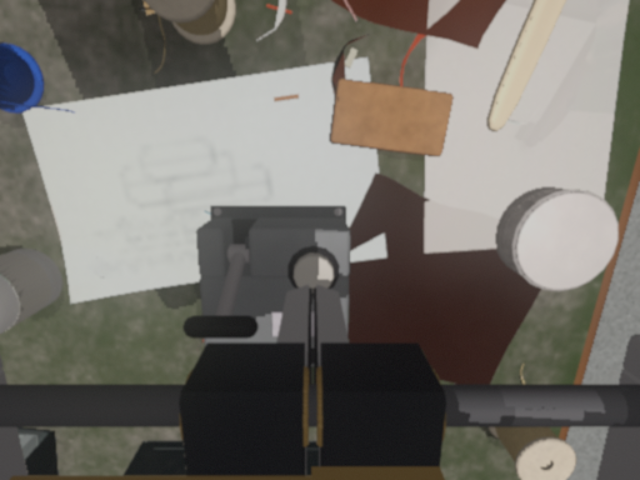

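Both fixed cameras and the wrist depth put the real fingertips about 40 mm above the reported TCP, at z≈0.11 with TCP z 0.071. So the fingers are shorter than stated, and the body will sit closer to the lever during the press. I'll measure the gripper's underside from depth before going down.

```bash
python3 - <<'E'
from h import *
from scipy.spatial.transform import Rotation as Ro
s=sense();Rt=Ro.from_euler("xyz",s["tcp_rot"],degrees=True).as_matrix()
for n in("wrist","scene","side"):
    p,d,c=grab(n);P=cloud(d,c);Q=(P-s["ee_pos"])@Rt
    ok=(d>0)&(abs(Q[...,0])<.06)&(Q[...,2]<-.02)&(Q[...,2]>-.25)
    if n=="wrist": ok&=np.arange(384)[:,None]>215
    ok&=~((P[...,2]<.109)|(P[...,0]>.70))
    print(n)
    for a in np.arange(-.10,.105,.02):
        k=ok&(abs(Q[...,1]-a)<.01)
        if k.sum()>5: print(" y%.2f"%a,k.sum(),"tip z",np.percentile(Q[...,2][k],98).round(3),"x",np.percentile(Q[...,0][k],[2,98]).round(3))
E
```

```text
wrist
 y-0.08 792 tip z -0.135 x [-0.003  0.025]
 y-0.06 1433 tip z -0.147 x [0.02 0.03]
 y-0.04 3164 tip z -0.147 x [0.019 0.03 ]
 y-0.02 6967 tip z -0.092 x [0.011 0.035]
 y0.00 11088 tip z -0.051 x [0.009 0.035]
 y0.02 7359 tip z -0.082 x [0.011 0.035]
 y0.04 2791 tip z -0.147 x [0.023 0.03 ]
 y0.06 1987 tip z -0.147 x [0.023 0.03 ]
 y0.08 1803 tip z -0.135 x [-0.004  0.034]
scene
 y-0.08 192 tip z -0.136 x [-0.029  0.038]
 y-0.06 48 tip z -0.147 x [-0.025  0.036]
 y-0.04 208 tip z -0.151 x [-0.023  0.034]
 y-0.02 218 tip z -0.053 x [-0.021  0.037]
 y0.00 186 tip z -0.044 x [-0.004  0.04 ]
 y0.02 67 tip z -0.054 x [0.009 0.037]
 y0.04 20 tip z -0.149 x [0.021 0.031]
 y0.06 48 tip z -0.148 x [-0.011  0.037]
 y0.08 91 tip z -0.136 x [-0.015  0.038]
side
 y-0.08 24 tip z -0.135 x [-0.032  0.033]
 y-0.06 14 tip z -0.148 x [-0.025  0.033]
 y-0.04 6 tip z -0.151 x [-0.025  0.029]
 y-0.02 16 tip z -0.155 x [-0.031  0.035]
 y0.00 125 tip z -0.042 x [-0.031  0.036]
 y0.02 282 tip z -0.057 x [-0.031  0.033]
 y0.04 72 tip z -0.168 x [-0.02   0.024]
 y0.06 50 tip z -0.173 x [-0.03   0.033]
 y0.08 261 tip z -0.134 x [-0.03   0.035]
 y0.10 15 tip z -0.164 x [-0.03   0.032]
```

The whole gripper sits about 38.5 mm higher than reported along the tool, while body-to-tip length is as stated. So real tip z ≈ reported z + 0.0385, and there is ample clearance over the lever. Approaching the button with that correction.

Call:
{"name": "move_arm", "arguments": {
  "series": "1 -0.002 0.002 0.025 0 0 0;1 0 0 0.015 0 0 0;1 0 0 0.007 0 0 0;1 0 0 0 0 0 0;1 0 0 0 0 0 0"
}}

```text
clock: 9.25
ee_pos: [0.6031, 0.2075, 0.0239]
tcp_rot: [180.0, 0.0, -175.9]
force: [0.2, 0.1, -0.3]
finger_gap: 0.0005
grasp_force: 0.0
```

Call:
{"name": "move_arm", "arguments": {
  "series": "1 0 0 0.003 0 0 0;1 0 0 0.002 0 0 0;1 0 0 0 0 0 0"
}}

```text
clock: 9.62
ee_pos: [0.6026, 0.2074, 0.0181]
tcp_rot: [-180.0, -0.0, -175.9]
force: [0.4, 0.8, -0.5]
finger_gap: 0.0004
grasp_force: 0.0
```

Call:
{"name": "move_arm", "arguments": {
  "series": "1 0 0 0.003 0 0 0;1 0 0 0 0 0 0"
}}

```text
clock: 9.88
ee_pos: [0.6028, 0.2075, 0.0152]
tcp_rot: [-180.0, 0.0, -175.9]
force: [1.1, 0.0, 1.4]
finger_gap: 0.0004
grasp_force: 1.0
```

Call:
{"name": "move_arm", "arguments": {
  "series": "1 0 0 0.002 0 0 0;1 0 0 0 0 0 0"
}}

```text
clock: 10.12
ee_pos: [0.6029, 0.2075, 0.0133]
tcp_rot: [-180.0, 0.0, -175.9]
force: [0.8, 0.3, 2.7]
finger_gap: 0.0007
grasp_force: 1.3
```

Call:
{"name": "move_arm", "arguments": {
  "series": "1 0 0 0.002 0 0 0;1 0 0 0.0015 0 0 0;1 0 0 0.001 0 0 0;1 0 0 0 0 0 0;1 0 0 0 0 0 0"
}}

```text
clock: 10.75
ee_pos: [0.6031, 0.2076, 0.0109]
tcp_rot: [180.0, 0.1, -175.9]
force: [-12.1, -3.4, 35.8]
finger_gap: 0.0006
grasp_force: 18.1
```

Hard stop reached. Releasing and rising.

Call:
{"name": "move_arm", "arguments": {
  "series": "1 0 0 -0.003 0 0 0;1 0 0 -0.02 0 0 0;1 0 0 -0.06 0 0 0;1 0 0 -0.03 0 0 0;1 0 0 0 0 0 0;1 0 0 0 0 0 0"
}}

```text
clock: 11.5
ee_pos: [0.6023, 0.2074, 0.1215]
tcp_rot: [-180.0, -0.0, -175.9]
force: [-0.6, 0.7, 0.0]
finger_gap: 0.0008
grasp_force: 0.0
```

```bash
python3 - <<'E'
from h import *
s=sense();print(s["ee_pos"].round(4))
p,d,c=grab("wrist");P=cloud(d,c);X,Y,Z=P[...,0],P[...,1],P[...,2]
hi=(abs(X-.62)<.02)&(abs(Y-.157)<.025)&(Z>.08)&(Z<.11);print("bar still up px",hi.sum())
m=(X>.51)&(X<.552)&(abs(Y-.151)<.035)&(Z>.03)&(Z<.08);print("dropped bar",m.sum(),P[m].mean(0).round(4),P[m].min(0).round(3),P[m].max(0).round(3))
b=(abs(X-.603)<.013)&(abs(Y-.206)<.013)&(Z>.03)&(Z<.07);print("button top",b.sum(),np.median(Z[b]).round(4) if b.any() else'')
cv2.imwrite("pics/w4.png",cv2.resize(p[:,:,::-1],(640,480)))
E
```

```text
[0.6023 0.2074 0.1215]
bar still up px 0
dropped bar 715 [0.5359 0.1523 0.0519] [0.527 0.132 0.044] [0.552 0.171 0.056]
button top 720 0.0538
```

View pics/w4.png

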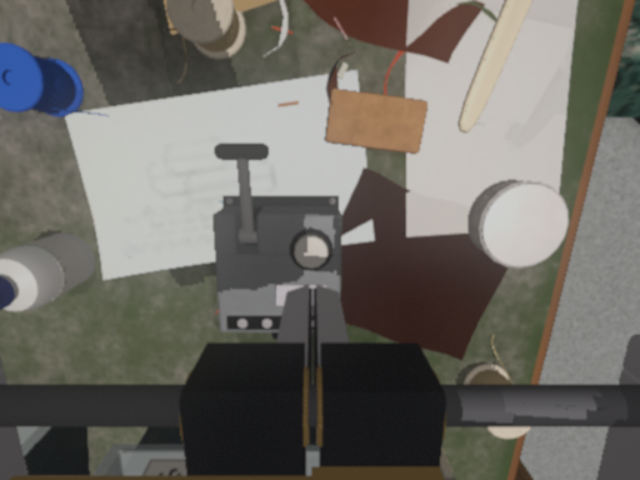

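The lever is fully dropped (bar at (242,152) in this view, z≈0.05) and the button is out again. Next I'll move the open fingers over the bar's two ends.

Call:
{"name": "move_arm", "arguments": {
  "series": "0.35 0.037 -0.0254 0 0 0 0;0.35 0.0363 -0.0254 0 0 0 0;0.35 0 0 0.03 0 0 0;0.35 0 0 0.03 0 0 0;0.35 0 0 0 0 0 0;0.35 0 0 0 0 0 0",
  "newtons": 5
}}

```text
clock: 12.3
ee_pos: [0.5334, 0.1515, 0.0623]
tcp_rot: [-180.0, -0.0, -175.9]
force: [0.6, -0.5, -0.0]
finger_gap: 0.057
grasp_force: 0.0
```

Call:
{"name": "move_arm", "arguments": {
  "series": "0.33 0 0 0.03 0 0 0;0.33 0 0 0.02 0 0 0;0.33 0 0 0.012 0 0 0;0.33 0 0 0.005 0 0 0;0.33 0 0 0 0 0 0;0.33 0 0 0 0 0 0"
}}

```text
clock: 13.05
ee_pos: [0.5337, 0.1517, -0.0045]
tcp_rot: [180.0, 0.1, -175.9]
force: [0.8, -0.8, 0.1]
finger_gap: 0.0629
grasp_force: 0.0
```

Call:
{"name": "move_arm", "arguments": {
  "series": "0.7 0 0 0 0 0 0;0.7 0 0 0 0 0 0;0.7 0 0 0 0 0 0;0.7 0 0 0 0 0 0",
  "newtons": 6
}}

```text
clock: 13.55
ee_pos: [0.5333, 0.1512, -0.0051]
tcp_rot: [-180.0, 0.0, -175.9]
force: [-0.2, -2.2, 2.7]
finger_gap: 0.0391
grasp_force: 6.0
```

Call:
{"name": "move_arm", "arguments": {
  "series": "0.7 -0.0053 0 -0.0139 0 0 0;0.7 -0.0082 0 -0.0125 0 0 0;0.7 -0.0107 0 -0.0104 0 0 0;0.7 0 0 0 0 0 0"
}}

```text
clock: 14.05
ee_pos: [0.5586, 0.1532, 0.0327]
tcp_rot: [180.0, 0.1, -175.9]
force: [-4.8, -4.3, 4.7]
finger_gap: 0.0385
grasp_force: 6.0
```

Call:
{"name": "move_arm", "arguments": {
  "series": "0.7 -0.0127 0 -0.0078 0 0 0;0.7 -0.0142 0 -0.0049 0 0 0;0.7 -0.0148 0 -0.0016 0 0 0;0.7 -0.0081 0 0.0005 0 0 0;0.7 -0.0081 0 0.0015 0 0 0;0.7 0 0 0 0 0 0;0.7 0 0 0 0 0 0"
}}

```text
clock: 14.92
ee_pos: [0.6151, 0.1572, 0.0438]
tcp_rot: [-180.0, 0.0, -175.9]
force: [0.6, -5.9, 3.5]
finger_gap: 0.0391
grasp_force: 6.0
```

```bash
python3 - <<'E'
from h import *
s=sense();print(s["ee_pos"].round(4))
for n in("scene","side"):
    p,d,c=grab(n);P=cloud(d,c);hsv=cv2.cvtColor(p,cv2.COLOR_RGB2HSV)
    m=(abs(P[...,0]-.54)<.025)&(abs(P[...,1]-.151)<.03)&(P[...,2]>.03)&(P[...,2]<.07);print(n,"low bar px",m.sum())
    k=(abs(P[...,0]-.61)<.03)&(abs(P[...,1]-.157)<.03)&(P[...,2]>.07)&(P[...,2]<.112)&(hsv[...,2]<70);print(" high dark",k.sum(),P[k].mean(0).round(3) if k.any() else '')
E
```

```text
[0.6151 0.1572 0.0438]
scene low bar px 0
 high dark 33 [0.609 0.167 0.101]
side low bar px 0
 high dark 0
```

Call:
{"name": "move_arm", "arguments": {
  "series": "0.7 -0.0045 0 0.001 0 0 0;0.7 0 0 0 0 0 0;0.3 0 0 0 0 0 0;0.3 0 0 0 0 0 0;0.3 0 0 0 0 0 0;0.3 0 0 0 0 0 0"
}}

```text
clock: 15.78
ee_pos: [0.6195, 0.1579, 0.0428]
tcp_rot: [180.0, -0.0, -175.9]
force: [0.7, -0.6, 0.5]
finger_gap: 0.0659
grasp_force: 0.0
```

Call:
{"name": "move_arm", "arguments": {
  "series": "0.3 0 0 -0.02 0 0 0;0.3 0 0 -0.04 0 0 0;0.3 0 0 -0.05 0 0 0;0.3 0 0 -0.05 0 0 0;0.3 0.05 0 0 0 0 0;0.3 0.05 0 0 0 0 0;0.3 0 0 0 0 0 0;0.3 0 0 0 0 0 0"
}}

```text
clock: 16.77
ee_pos: [0.5205, 0.1507, 0.2042]
tcp_rot: [180.0, 0.1, -175.9]
force: [0.2, -0.1, 0.4]
finger_gap: 0.0657
grasp_force: 0.0
```

```bash
python3 - <<'E'
from h import *
s=sense();print(s["clock"],s["ee_pos"].round(4),s["finger_gap"])
p,d,c=grab("wrist");P=cloud(d,c);X,Y,Z=P[...,0],P[...,1],P[...,2]
m=(abs(X-.615)<.03)&(abs(Y-.157)<.025)&(Z>.085)&(Z<.11);print("bar up",m.sum(),P[m].mean(0).round(4),"was .6202 .1575 .0984")
m=(X>.51)&(X<.55)&(abs(Y-.151)<.035)&(Z>.03)&(Z<.08);print("low",m.sum())
b=(abs(X-.603)<.01)&(abs(Y-.206)<.01)&(Z>.03)&(Z<.07);print("button",b.sum(),np.median(Z[b]).round(4))
m=(abs(X-.443)<.04)&(abs(Y-.122)<.035)&(Z>.044)&(Z<.065);print("spool",m.sum(),P[m].mean(0).round(4),Z[m].std())
m=(Z>.015)&(Z<.035)&(abs(X-.505)<.03)&(abs(Y-.25)<.045);print("sand",P[m].min(0).round(3),P[m].max(0).round(3))
# overall change in fixed views vs the start, away from arm
for n in("scene","side"):
    z=np.load(n+"0.npz");p,d,c=grab(n);A=cloud(z["d"],z);B=cloud(d,c)
    ch=(abs(z["d"]-d)>.02)&(A[...,2]<.2)&(B[...,2]<.2)&(A[...,2]>-.02)&(B[...,2]>-.02)
    k,l,st,ce=cv2.connectedComponentsWithStats(ch.astype(np.uint8))
    for i in range(1,k):
        if st[i,4]>25: u,v=ce[i].astype(int);print(n,st[i,4],(u,v),A[l==i].mean(0).round(2),B[l==i].mean(0).round(2))
E
```

```text
16.775 [0.5205 0.1507 0.2042] 0.06567410745722252
bar up 387 [0.62   0.1575 0.0983] was .6202 .1575 .0984
low 0
button 239 0.0541
spool 1191 [0.4429 0.122  0.051 ] 0.0010077465969656183
sand [0.483 0.211 0.015] [0.526 0.287 0.027]
scene 35 (np.int64(334), np.int64(17)) [2.78 1.52 0.14] [2.77 1.51 0.14]
scene 86 (np.int64(131), np.int64(25)) [1.26 2.47 0.08] [1.26 2.47 0.08]
scene 26 (np.int64(172), np.int64(33)) [1.49 2.19 0.03] [1.5  2.21 0.03]
scene 136 (np.int64(224), np.int64(177)) [0.53 0.14 0.04] [0.56 0.18 0.01]
scene 146 (np.int64(207), np.int64(189)) [0.47 0.16 0.  ] [0.44 0.12 0.04]
scene 91 (np.int64(127), np.int64(221)) [0.15 0.17 0.01] [ 0.08 -0.04  0.18]
scene 43 (np.int64(119), np.int64(236)) [ 0.04 -0.09  0.19] [ 0.05 -0.07  0.17]
scene 58 (np.int64(59), np.int64(249)) [-0.09 -0.04  0.19] [-0.08  0.1   0.08]
scene 30 (np.int64(95), np.int64(248)) [-0.02 -0.08  0.17] [-0.02 -0.1   0.19]
side 27 (np.int64(491), np.int64(36)) [-1.09 -1.88  0.17] [-1.08 -1.87  0.17]
side 27 (np.int64(502), np.int64(38)) [-1.16 -1.87  0.15] [-1.16 -1.88  0.15]
side 51 (np.int64(453), np.int64(43)) [-0.82 -1.83  0.14] [-0.81 -1.83  0.14]
side 205 (np.int64(481), np.int64(51)) [-1.04 -1.88  0.07] [-1.04 -1.88  0.06]
side 34 (np.int64(465), np.int64(47)) [-0.92 -1.88  0.1 ] [-0.92 -1.87  0.1 ]
side 31 (np.int64(455), np.int64(54)) [-0.86 -1.88  0.05] [-0.86 -1.89  0.05]
side 53 (np.int64(424), np.int64(177)) [-0.2  -0.26  0.  ] [-0.09  0.04  0.18]
side 27 (np.int64(416), np.int64(183)) [-0.04  0.09  0.18] [-0.05  0.06  0.17]
side 147 (np.int64(276), np.int64(225)) [0.44 0.08 0.  ] [0.44 0.13 0.04]
side 149 (np.int64(249), np.int64(230)) [0.54 0.16 0.04] [0.54 0.11 0.  ]
```

The lever is back fully up, the button is out, and the spool stands upright and clear. Nothing else moved on the desk.

```bash
python3 -c "
from station import *
print(hand_in())"
```

```text
the job is handed in; nothing more can be done
None
```

I tripped and reset the right-handed breaker unit (the lever dropped fully and is back fully up), moved its spool aside and left it standing upright, saw nothing else shift in the final camera check, and handed the job in at about 17 s.

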